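# Unclamp the binding jig from the screw press

### The arm

A 7-joint arm with a two-finger parallel gripper is mounted at the origin on the work surface. World frame = base frame: x ahead of the robot, y to its left, z up, the work surface at z = 0. Lengths are in m, angles in rad, forces in N, time in s.
With the tool pointing down it reaches from about 0.4 to 0.875 m from the base axis. Payload 19.3 kg.
Tool frame: the origin (TCP) lies at the very end of the fingers, on their centre line; the grasp point (between the pads) lies 19 mm behind it; z points along the fingers, y is the line along which they close (so a half turn about z gives the same grasp; the last joint's range is limited). The gripper opens to 85 mm and grips with 20 to 120 N. Pads are 22 mm wide; open, the fingers measure 114 mm over their backs; the gripper's body (76 mm by 85 mm) begins 54 mm behind the grasp point. The pads swing forward as they close: fully open they stand 13 mm farther back than shut.
Start: joints at [-1.312, 0.521, -0.036, 1.599, 0.021, 1.021, -0.113], TCP at [0.202, 0.592, 0.231] pointing down, gripper open.
Joint ranges: [-2.91, 2.91], [-0.3, 2.13], [-1.5, 1.42], [0.17, 2.43], [-1.26, 4.41], [0.16, 1.93], [-2.52, 2.52]. Speed limits (rad/s): [1.89, 1.89, 2.39, 2.39, 3.01, 3.01, 3.01].

### API

Orientations are given as [roll, pitch, yaw] about the fixed x, y, z axes, in that order (R = Rz(yaw) Ry(pitch) Rx(roll)).
In Python, from workcell import bot gives the robot as it stands.
- The arm moves only by the tool jog_arm, never from a script. Its argument "motion" is a list of rows, each a list of 5 numbers: the shift along the tool's x, y, z scaled (see below), then the turn about the tool's z scaled (see below), then the opening, from 0 (shut) to 1 (fully open). A call has 1 to 12 rows; each row shifts and turns the commanded pose from where the row before left it, along the tool's axes as they then stand; what a row does not reach is not made up. The controller multiplies each number of a shift by 30 mm and each number of a turn by 0.08 rad. A row lasts 1/10 s, in which the tool goes at most 50 mm and 8.59 degrees, less where a joint would pass 70% of its speed; a pose out of reach is approached as far as the arm can. A call with a number of a shift or a turn outside -1 to 1 is refused whole. A call with a gripper value outside its range is refused whole. The fingers move at their own pace and stop on an object; "newtons" is the grip in N (left out, the last holds). Time passes only in rows, so rows that do not move let the fingers close. It gives the time, the measured TCP pose, the force, the opening and the grip force at its end, in the units of the state.
- bot.observe(): the state, without advancing time (a new reading comes with each control period).
- bot.grab_frame(name): name is "side" or "top" or "wrist"; returns a dict with "pixels" (384x512x3 uint8, red, green, blue), "fovy" (degrees; the focal length in pixels is half the picture's height over the tangent of half this angle, whatever the lens; pixels are square), "cx", "cy" (the principal point, pixels), "k1" (the pictures are not rectified: a ray, as slopes to the right and down, at radius r is drawn at 1 + k1 r^2 times it, then the intrinsics apply), "rvec" (rotation vector, rad) and "tvec" (3), from world to camera coordinates, as OpenCV has them; the wrist camera has in their place "mount" (4x4, takes a point from camera to tool coordinates, whose origin is the TCP and whose axes are the flange's). Camera axes: x right, y down, z forward; pixel columns grow to the right and rows downward; lengths in m; the calibration is good to about 2 mm. A picture is of the moment at which its call begins: read the wrist's pose just before it. There is no depth.
- bot.job_done(): hands the job in; it is judged then, once.
The state is a dict: "clock": time; "qpos": joint angles; "qd": joint speeds; "joint_efforts": joint torques, N m; "position": TCP position; "tool_rot": TCP orientation; "force": force on the tool from outside, world axes, zero at the start; "moment": the same for the moment, N m; "grip_width": finger opening in m; "finger_force": force on a finger pad.
Only numpy, scipy, OpenCV 4.12 (cv2) and the standard library are available. Lean on these libraries where they do the work, as an engineer would, in place of code of your own. Each camera call takes 0.05 s, during which the arm holds its last target. There are 200 camera calls.

### The job

The white binding jig is clamped in the green bench press. Wind the handwheel anticlockwise by its red knob, about two full turns, until the pressure pad stands at least 20 mm above the jig plate; then lift the jig out by its dark grip block and set it down gently, flat and grip upwards, in the blue tray. Do not disturb the iron, tin, screwdriver or thermometer, and leave the press open.

Things in the scene. Friction and masses are not known exactly. Their poses are not given: they have to be found in the camera images.
- press: Green screw press, fixed, left or right of the middle, front (-x) roughly to the robot. Origin: bench level on the screw axis. Base x -175..+100 mm, 120 wide, 25 thick. Column behind the screw (x +65..+100) bears an arm over it (z 90..135 mm, front end x = -25); sides and front open. Rails 6 mm high with about 3 mm play ring the jig, which lies along x on the base, grip block at x = -135.
- hub (a point): Centre of the top of the handwheel's hub, on the vertical screw axis; rises with the stem (168 mm above the bench at stem 0). Handwheel 134 mm across its dark rim (rim centreline radius 60 mm), three spokes; the rim's top lies 3 mm below this point. Axes as the press.
- knob_mid (a point): Centre, half-way up, of the upright red round knob on the handwheel's rim: 24 mm diameter, 50 mm tall. It spins freely on its own upright pin, so the hand need not turn while winding. 60 mm from the screw axis, 23 mm above hub (191 mm above the bench at stem 0); the rim's top is 26 mm below this point.
- handwheel (a joint): Turn of the handwheel, rad; grows anticlockwise seen from above, which opens the press. Starts at 0 to 1.5, stop at 17.28. Stiff: about 0.12 N m of friction (2 N at the knob); it stays where it is left.
- stem (a joint): Rise of the screw stem with its wheel and pad, m: 12 mm per turn of the handwheel (stem = handwheel x 0.012 / 6.283), stop at 0.033. The round rubber pad (44 mm diameter, on the screw axis) stands 1 mm plus this value above the top of the jig plate lying in the press. It moves only by turning the wheel.
- jig_grip (a point): Centre, half-way up, of the jig's dark upright grip block: 40 mm along the jig (x), 28 mm across (y), 55 mm tall, standing on the plate; block top 27.5 mm above, plate top 27.5 mm below, jig underside 35.5 mm below this point. Axes as the jig. In the press it is 60.5 mm above the bench.
- jig: White plastic binding jig, loose, 0.2 to 0.3 kg: flat plate 195 (x) x 60 (y) x 8 mm with the grip block at x = -67.5 mm. Origin: centre of the plate's underside; z up. Centre of mass about x = -42 mm. In the press the plate's other end lies under the pad, 30 mm beyond the screw axis.
- tray_in (a point): Centre of the inner floor of the blue tray, fixed: inside 225 (x) x 125 (y) mm, floor 5 mm above the bench, walls 12 mm above the floor, 5 mm thick. On the other side of the robot's middle from the press; x points roughly away from the robot (turned up to 0.35 rad, as the press).
- iron: Bystander, loose: black waxing iron with aluminium sole, 150 x 85 mm, 93 mm tall; origin under its centre.
- tin: Bystander, loose: round aluminium wax tin, 84 mm diameter, 34 mm tall; origin under its centre.
- screwdriver: Bystander, loose: yellow-handled steel screwdriver 190 mm long lying along its x in the middle, between press and tray; less than 40 mm tall.
- thermometer: Bystander, loose: orange snow thermometer, 150 x 30 x 12 mm, lying flat; origin under its centre.
Not all that is in view belongs to the job. Leave any brown or purple look-alike of the jig alone.

How it is judged:
By the outcome, as a careful person would: the job done as asked, in the order asked, and still so for the second after the job is handed in, with the robot touching nothing.
It also fails if it takes over 72 s, if anything falls off the work surface, if the arm or the gripper's body presses on something with over 40 N, if the wrist force passes 120 N, or if a joint passes its speed limit or range.

## Working session

There is one attempt and no reset: what is moved stays moved. The work goes in short steps, Python scripts to look and compute and a tool call to move; the robot and the scene stay as the last step left them, time stands still between calls to the robot, and variables do not carry over. Pictures are saved under pics/ and viewed, at most 10 in all, crops included, and the job is handed in when it is done.

Besides the shell and the picture viewer there is one more tool, called after "Call:" by a JSON object that holds its "op" and its "data". jog_arm: Moves the arm, as the interface text tells. Shifts and turns lie within -1 to 1; 1 stands for 30 mm of shift or 0.08 rad of turn. Its arguments: {"type":"object","properties":{"motion":{"type":"array","items":{"type":"array","items":{"type":"number"}}},"newtons":{"type":"number"}},"required":["motion"]}

```bash
mkdir -p pics; cat > h.py <<'E'
import numpy as np, cv2
from scipy.spatial.transform import Rotation as R
from workcell import bot
def cam(name):
    s=bot.observe(); f=bot.grab_frame(name); p=f["pixels"]; h=p.shape[0]
    fl=h/2/np.tan(np.radians(f["fovy"])/2)
    if "mount" in f:
        T=np.eye(4); T[:3,:3]=R.from_euler("xyz",s["tool_rot"]).as_matrix(); T[:3,3]=s["position"]
        T=T@np.array(f["mount"])
    else:
        M=np.eye(4); M[:3,:3]=R.from_rotvec(np.ravel(f["rvec"])).as_matrix(); M[:3,3]=np.ravel(f["tvec"]); T=np.linalg.inv(M)
    return dict(p=np.ascontiguousarray(p),K=np.array([[fl,0,f["cx"]],[0,fl,f["cy"]],[0,0,1.]]),d=np.array([f["k1"],0,0,0,0.]),T=T)
def ray(c,uv):
    q=cv2.undistortPoints(np.array(uv,float).reshape(-1,1,2),c["K"],c["d"]).reshape(-1,2)
    v=np.c_[q,np.ones(len(q))]@c["T"][:3,:3].T
    return c["T"][:3,3],v
def onz(c,uv,z):
    o,v=ray(c,uv); return o+v*((z-o[2])/v[:,2])[:,None]
def proj(c,P):
    M=np.linalg.inv(c["T"]); return cv2.projectPoints(np.array(P,float).reshape(-1,1,3),R.from_matrix(M[:3,:3]).as_rotvec(),M[:3,3],c["K"],c["d"])[0].reshape(-1,2)
def save(c,n): cv2.imwrite("pics/"+n,c["p"][...,::-1])
def hsv(c): return cv2.cvtColor(c["p"],cv2.COLOR_RGB2HSV)
def blobs(c,lo,hi,amin=60):
    m=cv2.inRange(hsv(c),np.array(lo),np.array(hi)); n,l,st,ce=cv2.connectedComponentsWithStats(m)
    return [(ce[i],st[i],l==i) for i in range(1,n) if st[i][4]>amin]
E
python3 - <<'E'
from h import *
import pprint
print(bot.observe())
a=cam("top");b=cam("side")
for c in(a,b):print(c["T"].round(3).tolist(),c["K"][0,0])
save(a,"t0.png");save(b,"s0.png")
E
```

```text
{'clock': 0.0, 'qpos': array([-1.31221829,  0.52200512, -0.03632831,  1.60003202,  0.02118986,
        1.02107959, -0.11279141]), 'qd': array([ 3.00039843e-04, -1.00608389e-04, -1.02454762e-03, -9.41467170e-05,
        2.53183706e-04, -2.06957928e-04, -1.23523759e-03]), 'joint_efforts': array([-5.09511883e-04, -9.27114201e+01,  1.98003799e+00, -3.69926870e+01,
        1.78518961e-02,  8.29191558e-03,  2.15932351e-05]), 'position': array([0.2017248 , 0.59118419, 0.23072266]), 'tool_rot': array([-3.14045550e+00,  7.24806120e-05,  2.81280919e+00]), 'force': array([ 0.14067288, -0.16106017, -0.97756722]), 'moment': array([-0.00490888,  0.05673494,  0.04259671]), 'finger_force': 0.0, 'grip_width': 0.08523058830725062}
[[-0.013, -0.997, 0.076, 0.462], [-1.0, 0.012, -0.015, 0.071], [0.014, -0.076, -0.997, 1.385], [0.0, 0.0, 0.0, 1.0]] 377.5510870461825
[[-0.767, -0.433, 0.473, -0.217], [-0.642, 0.521, -0.563, 1.0], [-0.002, -0.735, -0.678, 1.256], [0.0, 0.0, 0.0, 1.0]] 442.99745858719433
```

View pics/t0.png

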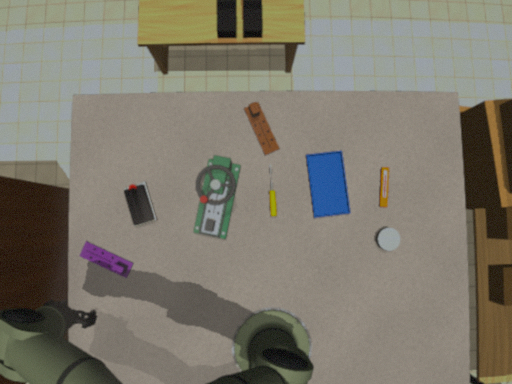

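View pics/s0.png

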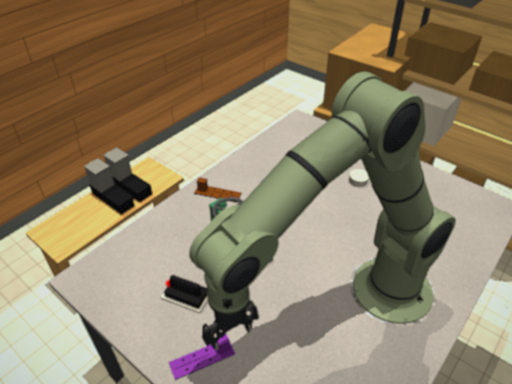

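The top view shows the press with hub near (215,185), red knob at (204,199) and dark grip at (209,224). The tray is at (328,184), and brown and purple look-alikes lie elsewhere. In the side view the arm hides the press.

```bash
python3 - <<'E'
from h import *
c=cam("top")
x0,y0,w,h=180,140,75,110
cv2.imwrite("pics/t1.png",cv2.resize(c["p"][y0:y0+h,x0:x0+w,::-1],None,fx=5.4,fy=5.4,interpolation=cv2.INTER_CUBIC))
for n,lo,hi,z in [("red",(0,150,90),(6,255,255),.205),("red2",(174,150,90),(180,255,255),.205),("blue",(100,120,60),(125,255,255),.005),("green",(60,80,30),(95,255,255),.025),("white",(0,0,190),(180,30,255),.033)]:
  for ce,st,m in blobs(c,lo,hi,20):
    if not(180<ce[0]<360 and 140<ce[1]<245):continue
    r=cv2.minAreaRect(cv2.findContours(m.astype(np.uint8),0,1)[0][0])
    bp=onz(c,cv2.boxPoints(r),z)
    e=np.diff(bp[:3,:2],axis=0);L=np.linalg.norm(e,axis=1);k=e[L.argmax()];k=k*np.sign(k[0])
    print(n,ce.round(1),st[:5],onz(c,[ce],z).round(4),"box c",bp.mean(0).round(4),"size",L.round(3),"yaw",np.arctan2(k[1],k[0]).round(3))
E
```

```text
red [203.3 198.7] [201 196   6   6  31] [[0.5295 0.2174 0.205 ]] box c [0.5302 0.2168 0.205 ] size [0.016 0.016] yaw 1.559
blue [327.6 183.8] [ 306  151   44   66 2249] [[ 0.5907 -0.2159  0.005 ]] box c [ 0.5917 -0.2165  0.005 ] size [0.136 0.234] yaw 0.099
green [220.7 161. ] [210 156  20  11 131] [[0.6764 0.1762 0.025 ]] box c [0.6767 0.1802 0.025 ] size [0.03 0.07] yaw 1.378
green [234.9 170.8] [232 164   8  17  59] [[0.6398 0.1248 0.025 ]] box c [0.6357 0.127  0.025 ] size [0.055 0.026] yaw -0.203
green [219.1 174.9] [212 170  14  13 116] [[0.6255 0.1823 0.025 ]] box c [0.626  0.1841 0.025 ] size [0.036 0.052] yaw 1.094
green [206.  182.1] [203 175   7  17  53] [[0.6001 0.2297 0.025 ]] box c [0.5971 0.2301 0.025 ] size [0.059 0.014] yaw -0.199
green [227.1 214.6] [222 197  11  35 159] [[0.4818 0.1542 0.025 ]] box c [0.4849 0.154  0.025 ] size [0.125 0.018] yaw -0.205
green [199.3 214.5] [196 204   7  21  59] [[0.4833 0.2544 0.025 ]] box c [0.484  0.2541 0.025 ] size [0.073 0.011] yaw -0.201
```

View pics/t1.png

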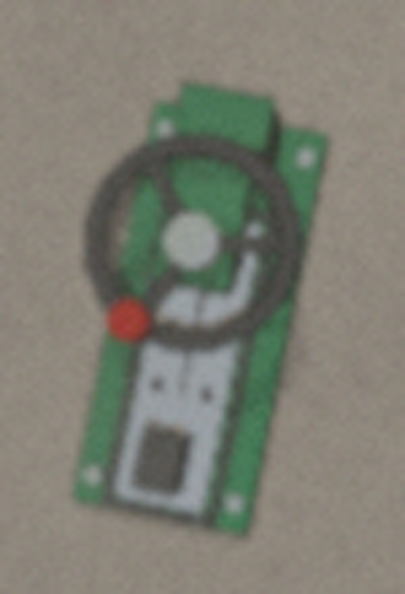

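The crop puts the hub at about (191,240), the knob at (129,320) and the grip at (162,460). In full-picture pixels these are (215.4,184.4), (203.9,199.3) and (210,225.2). Press yaw is about -0.20.

```bash
cat >> h.py <<'E'
def todo(P,yaw):
    s=bot.observe(); Rm=R.from_euler("xyz",s["tool_rot"]).as_matrix()
    d=Rm.T@(np.array(P)-s["position"])/.03
    dy=(yaw-s["tool_rot"][2]+np.pi/2)%np.pi-np.pi/2
    print("t",round(s["clock"],2),"shift units",d.round(2),"turn units (tool z)",round(-dy/.08,2),"pos",np.round(s["position"],4),"rot",np.round(s["tool_rot"],3),"w",round(s["grip_width"],4),"F",np.round(s["force"],1))
E
python3 - <<'E'
from h import *
c=cam("top")
S=lambda x,y:[x/5.4+180-.4,y/5.4+140-.4]
hub=onz(c,[S(191,240)],.169)[0];k=onz(c,[S(129,320)],.217)[0];g=onz(c,[S(162,460)],.088)[0]
print(hub,k,g,k-hub,np.linalg.norm((k-hub)[:2]),g-hub, "yaw", np.arctan2(*(hub-g)[1::-1]))
w=cam("wrist");print(w["T"].round(3),w["K"][0,0])
Rm=R.from_euler("xyz",bot.observe()["tool_rot"]).as_matrix();print(Rm.T@(w["T"][:3,3]-bot.observe()["position"]),Rm.T@w["T"][:3,2])
todo(hub+[0,0,.20],-.2); todo([k[0],k[1],.30],-.2)
E
```

```text
[0.57863687 0.1839612  0.169     ] [0.52834283 0.21530573 0.217     ] [0.44656907 0.21059489 0.088     ] [-0.05029404  0.03134454  0.048     ] 0.05926188292411976 [-0.1320678   0.02663369 -0.081     ] yaw -0.19899773455078856
[[ 0.324  0.895  0.307  0.121]
 [ 0.946 -0.306 -0.105  0.617]
 [-0.     0.325 -0.946  0.374]
 [ 0.     0.     0.     1.   ]] 326.07075929179354
[ 0.08534219 -0.00164538 -0.1428996 ] [-3.25010746e-01  8.08683529e-05  9.45710320e-01]
t 0.25 shift units [-16.27  -8.8   -4.59] turn units (tool z) -1.61 pos [0.2018 0.5914 0.231 ] rot [-3.141  0.     2.813] w 0.0856 F [ 0.  -1.3  0. ]
t 0.25 shift units [-14.35  -8.35  -2.29] turn units (tool z) -1.61 pos [0.2018 0.5914 0.231 ] rot [-3.141  0.     2.813] w 0.0856 F [ 0.  -1.3  0. ]
```

Call:
{"op": "jog_arm", "data": {"motion": [[-1,-0.6,-0.4,0,1],[-1,-0.6,-0.4,0,1],[-1,-0.6,-0.4,0,1],[-1,-0.6,-0.4,0,1],[-1,-0.6,-0.4,0,1],[-1,-0.6,-0.3,0,1],[-1,-0.6,0,0,1],[-1,-0.6,0,0,1],[-1,-0.6,0,0,1],[-1,-0.6,0,0,1],[-1,-0.6,0,0,1],[-1,-0.6,0,0,1]]}}

```text
clock: 1.45
position: [0.4735, 0.2696, 0.3004]
tool_rot: [3.141, 0.0, 2.813]
force: [-0.6, 1.1, 0.1]
grip_width: 0.0853
finger_force: 0.0
```

```bash
python3 -c "
from h import *
todo([.5283,.2153,.30],-.2)"
```

```text
t 1.45 shift units [-2.31 -1.12  0.01] turn units (tool z) -1.61 pos [0.4735 0.2696 0.3004] rot [3.141 0.    2.813] w 0.0853 F [-0.6  1.1  0.1]
```

Call:
{"op": "jog_arm", "data": {"motion": [[-0.9,-0.4,0,0,1],[-0.8,-0.4,0,0,1],[-0.5,-0.3,0,0,1],[0,0,0,-0.8,1],[0,0,0,-0.8,1],[0,0,0,0,1]]}}

```text
clock: 2.05
position: [0.5246, 0.2181, 0.3002]
tool_rot: [-3.142, -0.0, 2.942]
force: [0.0, -1.0, 0.6]
grip_width: 0.0854
finger_force: 0.0
```

```bash
python3 - <<'E'
from h import *
c=cam("wrist");save(c,"w0.png")
todo([.5283,.2153,.30],-.2)
for ce,st,m in blobs(c,(0,130,60),(8,255,255),60): print(ce,st,onz(c,[ce],.205))
print(proj(c,[[.5283,.2153,.217],[.5283,.2153,.167],[.5786,.184,.169]]))
E
```

```text
t 2.1 shift units [-0.14 -0.07  0.01] turn units (tool z) -0.03 pos [0.5246 0.2182 0.3002] rot [-3.142 -0.     2.939] w 0.0851 F [-0.1  0.3  0.5]
[475.34705882 155.45882353] [466 149  22  13 170] [[0.52792211 0.38661211 0.205     ]]
[257.0374891  193.09415867] [ 242  170   31   46 1147] [[0.5244762  0.21582091 0.205     ]]
[[257.33567381 203.41185399]
 [257.44228937 182.69064665]
 [235.5494912  239.4454835 ]]
```

View pics/w0.png

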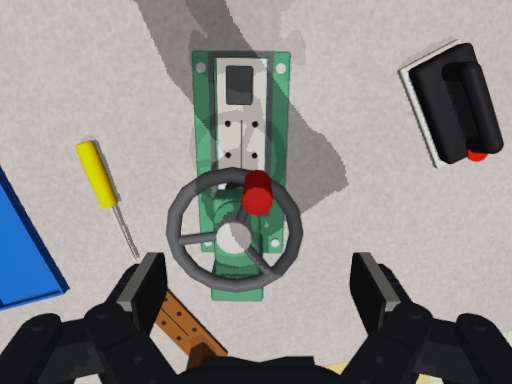

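The wrist view shows the knob at (257,193), where the estimate predicted it. The hub is at (234,237), within about 1 mm of its prediction. I'll descend and grip.

Call:
{"op": "jog_arm", "data": {"motion": [[-0.14,-0.07,0.9,0,1],[0,0,0.9,0,1],[0,0,0.9,0,1],[0,0,0.8,0,1],[0,0,0.45,0,1],[0,0,0,0,0.1],[0,0,0,0,0.1],[0,0,0,0,0.1],[0,0,0,0,0.1],[0,0,0,0,0.1]], "newtons": 40}}

```text
clock: 3.1
position: [0.5287, 0.2157, 0.1828]
tool_rot: [3.141, 0.001, 2.941]
force: [-1.3, 0.1, 7.6]
grip_width: 0.023
finger_force: 38.7
```

```bash
python3 - <<'E'
from h import *
o=bot.observe(); c=cam("top")
S=lambda x,y:[x/5.4+180-.4,y/5.4+140-.4]
p=np.array(o["position"]); print(o["clock"],p,o["grip_width"],o["finger_force"],o["force"].round(1))
hub=np.array([.5786,.184]); v=p[:2]-hub; a0=np.arctan2(v[1],v[0]);print("r",np.linalg.norm(v),"ang",a0)
Rm=R.from_euler("xyz",o["tool_rot"]).as_matrix()
# circle steps of 2pi/16 from a0 in tool units
n=16
for i in range(n):
    a,b=a0+2*np.pi*i/n,a0+2*np.pi*(i+1)/n
    d=np.array([.06*(np.cos(b)-np.cos(a)),.06*(np.sin(b)-np.sin(a)),.012/n])
    print((Rm.T@d/.03).round(2).tolist())
E
```

```text
3.1 [0.52866456 0.21568985 0.18281967] 0.022968929634527204 38.73762667179108 [-1.3  0.1  7.6]
r 0.0591421567158333 ang 2.5761080476925664
[0.13, -0.77, -0.03]
[-0.17, -0.76, -0.03]
[-0.45, -0.64, -0.03]
[-0.66, -0.42, -0.02]
[-0.77, -0.13, -0.02]
[-0.76, 0.17, -0.02]
[-0.64, 0.45, -0.02]
[-0.42, 0.66, -0.02]
[-0.13, 0.77, -0.02]
[0.17, 0.76, -0.02]
[0.45, 0.64, -0.02]
[0.66, 0.42, -0.03]
[0.77, 0.13, -0.03]
[0.76, -0.17, -0.03]
[0.64, -0.45, -0.03]
[0.42, -0.66, -0.03]
```

Call:
{"op": "jog_arm", "data": {"motion": [[0.13,-0.77,-0.03,0,0.1],[-0.17,-0.76,-0.03,0,0.1],[-0.45,-0.64,-0.03,0,0.1],[-0.66,-0.42,-0.02,0,0.1]]}}

```text
clock: 3.55
position: [0.5467, 0.1321, 0.1859]
tool_rot: [3.14, 0.001, 2.941]
force: [6.4, 14.9, -1.7]
grip_width: 0.0229
finger_force: 41.2
```

Call:
{"op": "jog_arm", "data": {"motion": [[-0.77,-0.13,-0.02,0,0.1],[-0.76,0.17,-0.02,0,0.1],[-0.64,0.45,-0.02,0,0.1],[-0.42,0.66,-0.02,0,0.1]]}}

```text
clock: 3.95
position: [0.6305, 0.1509, 0.1887]
tool_rot: [3.141, -0.0, 2.939]
force: [-15.6, 6.3, 14.5]
grip_width: 0.023
finger_force: 43.1
```

Call:
{"op": "jog_arm", "data": {"motion": [[-0.13,0.77,-0.02,0,0.1],[0.17,0.76,-0.02,0,0.1],[0.45,0.64,-0.02,0,0.1],[0.66,0.42,-0.02,0,0.1],[0.77,0.13,-0.03,0,0.1],[0.76,-0.17,-0.03,0,0.1],[0.64,-0.45,-0.03,0,0.1],[0.42,-0.66,-0.02,0,0.1],[0,0,0,0,0.1]]}}

```text
clock: 4.85
position: [0.5276, 0.2138, 0.1949]
tool_rot: [3.141, 0.001, 2.939]
force: [-2.4, 0.7, 8.3]
grip_width: 0.0225
finger_force: 42.7
```

```bash
python3 - <<'E'
from h import *
c=cam("wrist")
todo([.5287,.2157,.1948],-.2)
for ce,st,m in blobs(c,(0,130,60),(8,255,255),60): print(ce,st)
E
```

```text
t 4.9 shift units [-0.01  0.03  0.  ] turn units (tool z) -0.02 pos [0.5281 0.2149 0.1948] rot [3.14e+00 1.00e-03 2.94e+00] w 0.0231 F [-2.2  0.7 10.3]
[258.24501233 271.46424568] [ 230  220   58   99 4461]
```

Call:
{"op": "jog_arm", "data": {"motion": [[0.13,-0.75,-0.03,0,0.1],[-0.17,-0.76,-0.03,0,0.1],[-0.45,-0.64,-0.03,0,0.1],[-0.66,-0.42,-0.02,0,0.1],[-0.77,-0.13,-0.02,0,0.1],[-0.76,0.17,-0.02,0,0.1],[-0.64,0.45,-0.02,0,0.1],[-0.42,0.66,-0.02,0,0.1],[-0.13,0.77,-0.02,0,0.1],[0.17,0.76,-0.02,0,0.1],[0.45,0.64,-0.02,0,0.1],[0.66,0.42,-0.03,0,0.1]]}}

```text
clock: 6.1
position: [0.6123, 0.234, 0.2036]
tool_rot: [-3.141, 0.003, 2.94]
force: [-7.6, -16.8, 20.6]
grip_width: 0.0232
finger_force: 43.9
```

Call:
{"op": "jog_arm", "data": {"motion": [[0.77,0.13,-0.03,0,0.1],[0.76,-0.17,-0.03,0,0.1],[0.64,-0.45,-0.03,0,0.1],[0.42,-0.66,-0.03,0,0.1],[0.13,-0.77,-0.03,0,0.1],[-0.17,-0.76,-0.03,0,0.1],[-0.45,-0.64,-0.03,0,0.1],[-0.66,-0.42,-0.02,0,0.1],[0,0,0,0,0.1],[0,0,0,0,0.1]]}}

```text
clock: 7.1
position: [0.5478, 0.1321, 0.2098]
tool_rot: [3.141, 0.002, 2.939]
force: [-0.6, -3.6, 12.2]
grip_width: 0.0231
finger_force: 43.1
```

Call:
{"op": "jog_arm", "data": {"motion": [[0,0,0,0,0.6],[0,0,0,0,0.6],[0,0,0,0,0.6],[0,0,-0.5,0,0.6],[0,0,-1,0,0.6],[0,0,-1,0,0.6],[0,0,-1,0,1],[0.4,0.5,0,0,1],[1,0.6,0,0,1],[1,0.6,0,0,1],[0.5,0.6,0,0,1],[0,0,0,0,1]]}}

```text
clock: 8.3
position: [0.4735, 0.2209, 0.3136]
tool_rot: [3.141, -0.001, 2.945]
force: [0.5, -0.2, -0.1]
grip_width: 0.0852
finger_force: 0.0
```

```bash
python3 - <<'E'
from h import *
c=cam("wrist");save(c,"w1.png")
todo([.4466,.2106,.30],-.2)
for ce,st,m in blobs(c,(0,130,60),(8,255,255),60): print(ce,st,onz(c,[ce],.219))
print(proj(c,[[.4466,.2106,.088],[.4466,.2106,.033],[.5796,.1835,.195]]))
for ce,st,m in blobs(c,(0,0,0),(180,90,75),150):
  if st[0]>150 and st[0]<330: print("dark",ce,st,onz(c,[ce],.088))
E
```

```text
t 8.35 shift units [ 0.86 -0.46  0.45] turn units (tool z) 0.02 pos [0.4745 0.2192 0.3136] rot [ 3.141 -0.     2.943] w 0.0855 F [0.4 0.1 0.3]
[465.45967742 190.39516129] [457 184  20  12 124] [[0.50348107 0.38159303 0.219     ]]
[175.92301255 290.34644351] [ 158  263   35   56 1195] [[0.54775562 0.13152423 0.219     ]]
[[245.57245773 133.61543542]
 [247.0694059  126.58235144]
 [242.92394618 293.55873758]]
dark [234.11358575 107.95991091] [217  93  60  61 449] [[0.41621053 0.20406529 0.088     ]]
dark [244.99052133 125.11848341] [235 110  24  38 422] [[0.4370978  0.21194246 0.088     ]]
dark [262.15798249 254.53980825] [ 179  216  130  114 2399] [[0.60313033 0.19916614 0.088     ]]
dark [215.43384615 318.56307692] [188 291  60  41 325] [[0.69145021 0.11513787 0.088     ]]
```

View pics/w1.png

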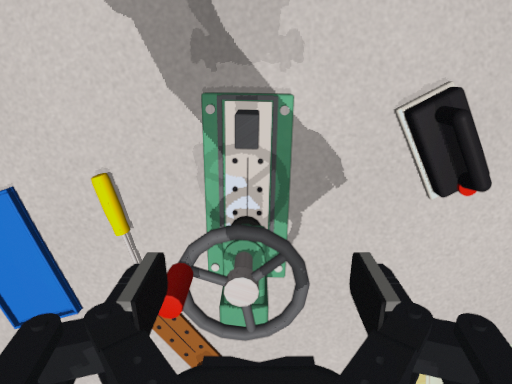

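The wrist view shows the wheel still raised, with the knob aside at (176,290). The jig grip is at (247,130), matching the prediction to about 3 px. The purple and brown look-alikes are clear of it.

Call:
{"op": "jog_arm", "data": {"motion": [[0.9,-0.46,0,0,1],[0,0,1,0,1],[0,0,1,0,1],[0,0,1,0,1],[0,0,1,0,1],[0,0,0.8,0,1],[0,0,0,0,1]]}}

```text
clock: 9.05
position: [0.4452, 0.2083, 0.1671]
tool_rot: [-3.138, -0.003, 2.94]
force: [-0.9, -0.4, -0.3]
grip_width: 0.0856
finger_force: 0.0
```

```bash
python3 - <<'E'
from h import *
c=cam("wrist");save(c,"w2.png")
todo([.4456,.2106,.042],-.2)
print(proj(c,[[.4466,.2106,.088],[.4466,.2106,.033]]))
E
```

```text
t 9.1 shift units [0.02 0.07 4.23] turn units (tool z) -0.02 pos [0.4459 0.2088 0.1689] rot [-3.14e+00 -2.00e-03  2.94e+00] w 0.0855 F [ 0.  -0.1  0.1]
[[263.97487261 201.53444983]
 [263.11233645 179.2320512 ]]
```

View pics/w2.png

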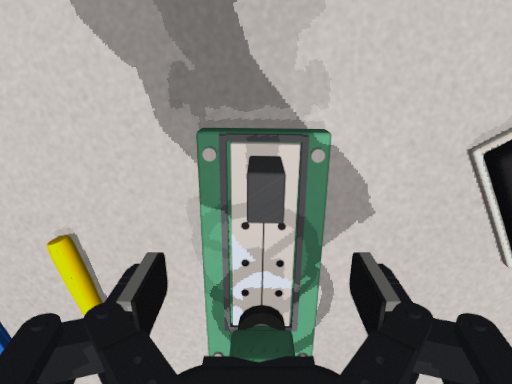

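The grip's top face is centred at (266,195), about 4.5 mm nearer the robot than estimated. I'll correct for that and grasp.

Call:
{"op": "jog_arm", "data": {"motion": [[0.15,0.06,0.9,0,1],[0,0,0.9,0,1],[0,0,0.9,0,1],[0,0,0.9,0,1],[0,0,0.6,0,1],[0,0,0,0,0.1],[0,0,0,0,0.1],[0,0,0,0,0.1],[0,0,0,0,0.1],[0,0,0,0,0.1],[0,0,0,0,0.1]], "newtons": 70}}

```text
clock: 10.2
position: [0.4427, 0.2128, 0.0449]
tool_rot: [3.14, 0.001, 2.94]
force: [-1.4, -2.1, 16.0]
grip_width: 0.027
finger_force: 68.9
```

```bash
python3 - <<'E'
from h import *
todo([.442,.2115,.042],-.2); print(bot.observe()["moment"])
E
```

```text
t 10.2 shift units [ 0.01 -0.05  0.1 ] turn units (tool z) -0.01 pos [0.4427 0.2128 0.0449] rot [3.14e+00 1.00e-03 2.94e+00] w 0.027 F [-1.4 -2.1 16. ]
[-0.35940385  0.5581328  -0.14855215]
```

Call:
{"op": "jog_arm", "data": {"motion": [[0,0,-0.2,0,0.1],[0,0,-0.2,0,0.1],[0,0,-0.15,0,0.1],[0,0,0,0,0.1],[0,0,0,0,0.1]]}}

```text
clock: 10.7
position: [0.442, 0.2125, 0.0601]
tool_rot: [3.141, 0.0, 2.941]
force: [-0.2, 0.4, -2.5]
grip_width: 0.0272
finger_force: 69.0
```

```bash
python3 - <<'E'
from h import *
c=cam("wrist");cv2.imwrite("pics/w3.png",c["p"][...,::-1])
todo([.442,.2115,.042],-.2); print(bot.observe()["moment"])
E
```

```text
t 10.75 shift units [-0.01 -0.03  0.6 ] turn units (tool z) -0.01 pos [0.4419 0.2124 0.0599] rot [-3.142 -0.     2.941] w 0.0271 F [ 0.2 -0.2 -2.5]
[-0.00704393  0.04026832 -0.02343305]
```

View pics/w3.png

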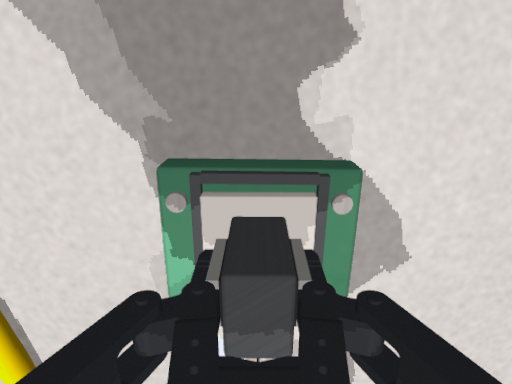

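The jig is free: lifted 15 mm with about 2.5 N of weight on the wrist. Next I slide it out towards the robot, raise it a little, and go sideways.

Call:
{"op": "jog_arm", "data": {"motion": [[0.3,0,0,0,0.1],[0.5,0,0,0,0.1],[0.6,0,0,0,0.1],[0.6,0,0,0,0.1],[0.5,0,0,0,0.1],[0.4,0,0,0,0.1],[0,0,0,0,0.1],[0,0,-0.4,0,0.1],[0,0,-0.6,0,0.1],[0,0,-0.4,0,0.1],[0,0,0,0,0.1]]}}

```text
clock: 11.85
position: [0.3576, 0.2302, 0.1031]
tool_rot: [3.14, 0.002, 2.94]
force: [0.4, 0.1, -3.5]
grip_width: 0.0268
finger_force: 69.3
```

```bash
python3 - <<'E'
from h import *
todo([.523,-.222,.10],.1); print(bot.observe()["moment"],bot.observe()["qpos"].round(2))
c=cam("top");cv2.imwrite("pics/t2.png",cv2.resize(c["p"][130:300,120:380,::-1],None,fx=3,fy=3))
E
```

```text
t 11.85 shift units [ -8.41 -13.67   0.09] turn units (tool z) -3.77 pos [0.3576 0.2302 0.1031] rot [3.14e+00 2.00e-03 2.94e+00] w 0.0268 F [ 0.4  0.1 -3.5]
[ 0.00315726  0.07894197 -0.01320931] [-0.77  0.43  0.07  2.22 -0.06  0.49  0.72]
```

View pics/t2.png

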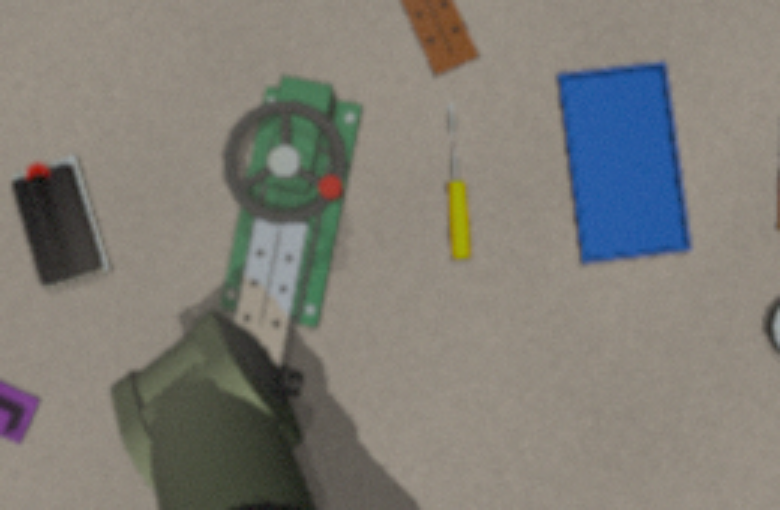

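The top view shows the jig still level, with its far end clear of the pad. The wheel is raised, with the knob on its right. I'll swing the jig's far end to the right, away from the column, then move right and keep r > 0.4.

Call:
{"op": "jog_arm", "data": {"motion": [[0,0,0,0.5,0.1],[0,0,0,1,0.1],[0,0,0,1,0.1],[0,0,0,1,0.1],[0,0,0,1,0.1],[0,0,0,1,0.1],[0,0,0,0.5,0.1],[-0.4,-0.2,0,0,0.1],[-0.6,-0.25,0,0,0.1],[-0.6,-0.25,0,0,0.1],[-0.6,-0.25,0,0,0.1],[-0.6,-0.25,0,0,0.1]]}}

```text
clock: 13.1
position: [0.3995, 0.1481, 0.1015]
tool_rot: [-3.141, -0.0, 2.46]
force: [0.1, 0.9, -2.3]
grip_width: 0.0274
finger_force: 69.1
```

Call:
{"op": "jog_arm", "data": {"motion": [[-0.6,-0.38,0,0,0.1],[-0.7,-0.4,-0.1,0,0.1],[-0.7,-0.46,-0.1,0,0.1],[-0.7,-0.46,-0.1,0,0.1],[-0.3,-0.2,0,0,0.1],[0,0,0,0,0.1]]}}

```text
clock: 13.7
position: [0.4335, 0.0469, 0.1107]
tool_rot: [-3.141, 0.0, 2.458]
force: [-0.2, -0.0, -3.2]
grip_width: 0.0273
finger_force: 69.2
```

```bash
python3 - <<'E'
from h import *
todo([.523,-.222,.12],.1); o=bot.observe();print(o["moment"],o["qpos"].round(2))
E
```

```text
t 13.7 shift units [-7.97 -5.07 -0.31] turn units (tool z) -9.79 pos [0.4335 0.0469 0.1107] rot [-3.141  0.     2.458] w 0.0273 F [-0.2 -0.  -3.2]
[ 0.0990105   0.01157945 -0.03127871] [-0.39  0.44  0.19  2.19 -0.16  0.52  0.81]
```

Call:
{"op": "jog_arm", "data": {"motion": [[-0.5,-0.32,-0.1,0,0.1],[-0.9,-0.57,-0.1,0,0.1],[-0.9,-0.57,-0.1,0,0.1],[-0.9,-0.57,0,0,0.1],[-0.9,-0.57,0,0,0.1],[-0.9,-0.57,0,0,0.1],[-0.9,-0.57,0,0,0.1],[-0.9,-0.57,0,0,0.1],[-0.7,-0.45,0,0,0.1],[-0.3,-0.2,0,0,0.1],[0,0,0,-0.8,0.1],[0,0,0,-1,0.1]]}}

```text
clock: 14.9
position: [0.5216, -0.2134, 0.1193]
tool_rot: [3.141, -0.001, 2.608]
force: [0.4, -0.0, -2.0]
grip_width: 0.0274
finger_force: 69.3
```

Call:
{"op": "jog_arm", "data": {"motion": [[0,0,0,-1,0.1],[0,0,0,-1,0.1],[0,0,0,-1,0.1],[0,0,0,-1,0.1],[0,0,0,-1,0.1],[0,0,0,-1,0.1],[0,0,0,-1,0.1],[0,0,0,-0.8,0.1],[0,0,0,0,0.1],[0,0,0,0,0.1]]}}

```text
clock: 15.9
position: [0.5216, -0.2139, 0.1197]
tool_rot: [3.141, -0.0, -3.056]
force: [-0.2, 0.1, -2.3]
grip_width: 0.0274
finger_force: 69.3
```

```bash
python3 - <<'E'
from h import *
todo([.523,-.222,.12],.1); print(bot.observe()["moment"])
c=cam("top");w=cam("wrist")
cv2.imwrite("pics/m1.png",np.hstack([cv2.resize(c["p"][120:260,270:410,::-1],(384,384)),cv2.resize(w["p"][...,::-1],(416,384))]))
E
```

```text
t 15.9 shift units [-0.02 -0.27 -0.01] turn units (tool z) -0.18 pos [ 0.5216 -0.2139  0.1197] rot [ 3.141 -0.    -3.056] w 0.0274 F [-0.2  0.1 -2.3]
[0.02432172 0.09308074 0.0927146 ]
```

View pics/m1.png

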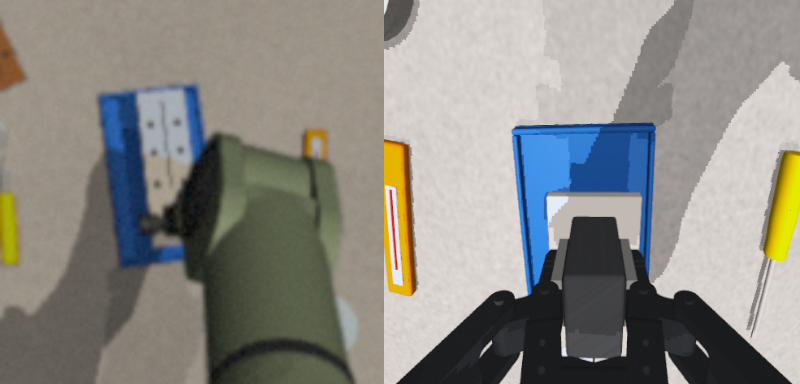

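The top half shows the jig over the tray and parallel to it. In the wrist half, the tray's near-edge corners are at about (160,128) and (333,124) in full-picture pixels.

```bash
python3 - <<'E'
from h import *
w=cam("wrist")
P=onz(w,[[160,128],[333.5,124]],.017);print(P.round(4))
m=P.mean(0);yaw=.1;e=P[1]-P[0];print("edge yaw",np.arctan2(-e[0],e[1]),"len",np.linalg.norm(e))
t=m[:2]+.1175*np.array([np.cos(yaw),np.sin(yaw)]);print("tray",t)
bs=max((b for b in blobs(w,(100,120,60),(125,255,255),200)),key=lambda b:b[1][4]);print(bs[1])
g=t-.0675*np.array([np.cos(yaw),np.sin(yaw)]);print(g)
todo([g[0],g[1],.0505],yaw)
E
```

```text
[[ 0.4787 -0.2932  0.017 ]
 [ 0.4647 -0.1632  0.017 ]]
edge yaw 0.10743699197451619 len 0.13074611906258754
tray [ 0.58864163 -0.2164917 ]
[  158   123   176   173 15253]
[ 0.52147885 -0.22323046]
t 16.05 shift units [ 0.03 -0.29  2.31] turn units (tool z) -0.17 pos [ 0.5216 -0.2145  0.1199] rot [ 3.141 -0.    -3.055] w 0.027 F [-1.1 -0.1 -2.6]
```

Call:
{"op": "jog_arm", "data": {"motion": [[0,-0.25,0,-0.17,0.1],[0,0,0.6,0,0.1],[0,0,0.8,0,0.1],[0,0,0.7,0,0.1],[0,0,0.5,0,0.1],[0,0,0.25,0,0.1],[0,0,0.08,0,0.1],[0,0,0.08,0,0.1],[0,0,0,0,0.1],[0,0,0,0,0.1]]}}

```text
clock: 17.05
position: [0.5225, -0.2225, 0.0303]
tool_rot: [-3.141, 0.001, -3.041]
force: [-0.8, 0.2, -2.4]
grip_width: 0.0271
finger_force: 69.4
```

Still in the air, about 5 mm to go.

Call:
{"op": "jog_arm", "data": {"motion": [[0,0,0.06,0,0.1],[0,0,0.05,0,0.1],[0,0,0.04,0,0.1],[0,0,0,0,0.1],[0,0,0,0,0.1]]}}

```text
clock: 17.55
position: [0.5222, -0.2224, 0.0252]
tool_rot: [-3.142, 0.0, -3.041]
force: [-0.2, -0.5, -2.2]
grip_width: 0.0272
finger_force: 69.3
```

Call:
{"op": "jog_arm", "data": {"motion": [[0,0,0.03,0,0.1],[0,0,0,0,0.1],[0,0,0,0,0.1]]}}

```text
clock: 17.85
position: [0.5223, -0.2225, 0.0249]
tool_rot: [-3.141, 0.0, -3.041]
force: [-3.7, 1.4, 11.5]
grip_width: 0.0272
finger_force: 71.0
```

Contact. I'll release and withdraw upwards.

Call:
{"op": "jog_arm", "data": {"motion": [[0,0,-0.03,0,0.1],[0,0,0,0,0.35],[0,0,0,0,0.6],[0,0,0,0,0.6],[0,0,0,0,0.6],[0,0,-0.4,0,0.6],[0,0,-0.8,0,0.6],[0,0,-1,0,0.6],[0,0,-1,0,0.6],[0,0,-1,0,0.6],[0,0,-1,0,0.6],[0,0,0,0,0.6]]}}

```text
clock: 19.05
position: [0.5238, -0.223, 0.1858]
tool_rot: [-3.139, 0.006, -3.041]
force: [0.3, -0.5, 0.9]
grip_width: 0.0514
finger_force: 0.0
```

Call:
{"op": "jog_arm", "data": {"motion": [[0.8,0,-0.8,0,0.6],[0.8,0,-0.5,0,0.6],[0.6,0,0,0,0.6],[0,0,0,0,0.6],[0,0,0,0,0.6]]}}

```text
clock: 19.55
position: [0.4567, -0.229, 0.2205]
tool_rot: [-3.141, 0.0, -3.041]
force: [0.1, 0.1, 0.7]
grip_width: 0.0508
finger_force: 0.0
```

```bash
python3 - <<'E'
from h import *
print(bot.observe()["force"])
c=cam("top");w=cam("wrist")
cv2.imwrite("pics/m2.png",np.hstack([cv2.resize(c["p"][110:280,120:410,::-1],(400,234)),cv2.resize(w["p"][...,::-1],(312,234))]))
E
```

```text
[0.12880122 0.09478768 0.65440806]
```

View pics/m2.png

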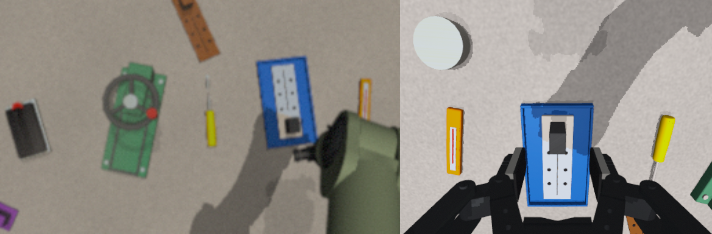

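The pictures show the jig flat, grip upwards and centred in the tray. The press is empty and open, the bystanders are undisturbed, and the robot is clear.

```bash
python3 -c "
from workcell import bot
print(bot.job_done())"
```

```text
the job is handed in; nothing more can be done
None
```

The job is handed in at about 20 s: I wound the press open about 2¼ turns and left it open, and the jig lies flat, grip upwards, in the blue tray, with the bystanders showing no disturbance in the last pictures.

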